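# Open the drying oven's drop-front hatch with the hook rod

### The job

The drying oven on the bench is hot, so work it with the hook rod only: take the rod from its rest, thread its sideways pin through the eye high on the oven's hatch, pull the hatch off its catch and swing it down under control, gently, until it lies on its rubber buffers, without letting it drop and without forcing it against them. Then unhook the pin and lay the rod back in both saddles of its rest as it was. Keep the hand and arm off the oven and its hatch, and leave the dish, beaker and timer where they are.

Things in the scene. Friction and masses are not known exactly. Their poses are not given: they have to be found in the camera images.
- oven: white and grey bench drying oven, fixed: 270 wide (y), 150 deep (x), 336 high; a hood reaches 36 further forward over the hatch. Origin under its centre on the bench; x points into the oven, y to its left as the robot sees it. Two brackets below the hatch (y = -90 and +90, out to x = -159 mm) carry rubber buffers for the open hatch; their height was set by hand and differs from start to start.
- hatch_hinge (a point): middle of the hatch's level hinge line, which runs along the oven's y at the hatch's lower edge, 155 mm above the bench; axes as the oven's
- hatch (a joint): the drop-front hatch (white panel 236 x 150 x 16, 0.37 to 0.65 kg). 0 = shut, upright; grows as its top swings forward and down. A spring catch holds it: 4 to 10 N straight out at the eye frees it within 0.1 rad. Past about 0.3 rad it falls unless held (1 to 4 N at the eye). It meets the buffers somewhere from 1.18 to 1.65 rad, to be felt: then the weight goes off the hook.
- hatch_eye (a point): centre of the steel eye outside the hatch near its top: ring of 5 mm wire, clear hole 12 mm, hole axis along the oven's y, standing 26 mm off the outer face, mid-width. With the hatch shut it is 34 mm in front of the hinge line (-x) and 120 above it, 275 above the bench; it turns with the hatch about that line.
- hook_rod: hook rod, 0.16 kg: wooden handle 130 long (x), 20 wide (y), 22 high (z), then an 8 mm steel shaft to x = 140, where a pin of 7 mm diameter with a round end turns off sideways along +y to y = 33.5 mm. Origin: centre of the handle; x along the rod to the hook, z up as it lies. Grip the handle across y at its middle, between the saddles.
- hook_pin (a point): middle of the rod's sideways pin, at x = 140, y = 16, z = 0 mm in the rod's frame; axes as the rod's
- rod_rest: rest for the rod, fixed: foot plate 170 x 60 x 6 with two flared grey saddles at x = -55 and +55, each 12 thick, floor 26 above the bench and 24 wide, cheeks up to 46. Origin under its centre; the rod lies along x, hook to +x, handle centre over the origin (within 3 mm), 37 mm above the bench.
- dish: petri dish 90 across, 15 high, bystander; origin under its centre
- beaker: glass beaker 49 across, 60 high, bystander; origin under its centre
- timer_blue: bench timer 62 x 62 x 18, bystander; origin under its centre

How it is judged:
By the outcome, as a careful person would: the job done as asked, in the order asked, and still so for the second after the job is handed in, with the robot touching nothing.
It also fails if it takes over 72 s, if anything falls off the work surface, if the arm or the gripper's body presses on something with over 40 N, if the wrist force passes 120 N, or if a joint passes its speed limit or range.

### The arm

A 6-joint arm with a two-finger parallel gripper is mounted at the origin on a cart in front of the work surface, level with it; the furniture and walls round the work are solid. World frame = base frame: x ahead of the robot, y to its left, z up, the work surface at z = 0. Lengths are in m, angles in rad, forces in N, time in s.
With the tool pointing down it reaches from about 0.375 to 0.9 m from the base axis. Payload 3.1 kg.
Tool frame: the origin (TCP) lies on the centre line of the jaws, within the pads' length; the fingertips stand 25 mm ahead of it and the grasp point (between the pads) lies 6 mm ahead of it; z points along the fingers, y is the direction in which the jaws open and shut (so a half turn about z gives the same grasp; the last joint's range is limited). The gripper opens to 85 mm and grips with 20 to 120 N. Pads are 22 mm wide; open, the fingers measure 114 mm over their backs; the gripper's body (76 mm by 85 mm) begins 54 mm behind the grasp point. The pads swing forward as they close: fully open they stand 13 mm farther back than shut.
Start: joints at [-1.508, 0.527, 1.433, -0, 1.181, -0.178], TCP at [0.15, -0.607, 0.235] pointing down, gripper open.
Joint ranges: [-3.08, 3.08], [-0.75, 2.2], [0.22, 2.44], [-1.43, 4.57], [0, 2.65], [-2.85, 2.85]. Speed limits (rad/s): [2.79, 2.79, 3.14, 3.14, 3.14, 3.14].

### API

Orientations are given as a unit quaternion [w, x, y, z].
In Python, from rig import manip, viewer, job gives the robot as it stands. The module is installed in compiled form; this text tells all that it offers.
- The arm moves only by the shell command python3 -m inch 'ROWS' [OPENING] [FORCE]. ROWS is JSON, a list of rows, each an object with "slide": the shift along the world's x, y, z scaled (see below), a list of three; "turn": the turn about the world's z scaled (see below). A call has 1 to 10 rows; each row shifts and turns the commanded pose from where the row before left it; what a row does not reach is not made up. The controller multiplies each number of a shift by 0.03 m and each number of a turn by pi rad. A row lasts 1/8 s, in which the tool goes at most 62.5 mm and 10.7 degrees, less where a joint would pass 70% of its speed; a pose out of reach is approached as far as the arm can. A call with a number of a shift or a turn outside -1 to 1 is refused whole. A call with a gripper value outside its range is refused whole. OPENING is the opening, from -1 (shut) to 1 (fully open), set as the call begins (- or left out, the last holds). The fingers move at their own pace and stop on an object; FORCE is the grip in N (left out, the last holds). Time passes only in rows, so rows that do not move let the fingers close. It gives the time, the measured TCP pose, the force and the opening at its end, in the units of the state.
- manip.sense(): the state, without advancing time (a new reading comes with each control period).
- viewer.get_image(name): name is "scene" or "top"; returns the picture (480x640x3 uint8, red, green, blue); there is no depth.
- viewer.camera_params(name): a dict with "fx", "fy", "cx", "cy" (pixels), "cam_to_world" (4x4, takes a point from camera to world coordinates). Camera axes: x right, y up, looking along -z (the intrinsics and any distortion apply to the point x, -y, -z); pixel columns grow to the right and rows downward; lengths in m; the calibration is good to about 2 mm. A picture is of the moment at which its call begins. camera_params takes no time and is no camera call.
- job.sign_off(): hands the job in, once; it reports no verdict.
The state is a dict: "t": time; "q": joint angles; "joint_velocities": joint speeds; "effort": joint torques, N m; "tool_pos": TCP position; "tcp_rot": TCP orientation; "wrist_force": force on the tool from outside, world axes, zero at the start; "moment": the same for the moment, N m; "opening": finger opening in m.
Only numpy, scipy, OpenCV 4.12 (cv2) and the standard library are available. Lean on these libraries where they do the work, as an engineer would, in place of code of your own. Each camera call takes 0.05 s, during which the arm holds its last target.

## Working session

There is one attempt and no reset: what is moved stays moved. The work goes in short steps, Python scripts to look and compute and a shell command to move; the robot and the scene stay as the last step left them, time stands still between calls to the robot, and variables do not carry over. Pictures are saved under pics/ and viewed, and the job is handed in when it is done.

```bash
mkdir -p pics; cat > h.py <<'E'
import numpy as np, cv2
from rig import manip, viewer, job
def snap(n,f):
    im=viewer.get_image(n); cv2.imwrite('pics/'+f,im[:,:,::-1]); return im
def ray(n,u,v):
    p=viewer.camera_params(n); T=np.array(p['cam_to_world'])
    d=np.array([(u-p['cx'])/p['fx'],-(v-p['cy'])/p['fy'],-1.0])
    return T[:3,3],T[:3,:3]@d
def plane(n,u,v,z):
    o,d=ray(n,u,v); return o+d*(z-o[2])/d[2]
def proj(n,P):
    p=viewer.camera_params(n); T=np.linalg.inv(np.array(p['cam_to_world']))
    c=T[:3,:3]@np.array(P)+T[:3,3]
    return p['cx']+p['fx']*c[0]/-c[2], p['cy']-p['fy']*c[1]/-c[2]
def tri(u1,u2):
    o1,d1=ray('scene',*u1);o2,d2=ray('top',*u2)
    A=np.stack([d1,-d2],1);s=np.linalg.lstsq(A,o2-o1,rcond=None)[0]
    a=o1+s[0]*d1;b=o2+s[1]*d2
    return (a+b)/2,np.linalg.norm(a-b)
E
python3 - <<'E'
from h import *
for n in('scene','top'):
    snap(n,n+'0.png'); p=viewer.camera_params(n); print({k:np.round(v,3).tolist() for k,v in p.items()})
print(manip.sense())
E
```

```text
{'fx': 528.822, 'fy': 528.822, 'cx': 320.523, 'cy': 243.654, 'cam_to_world': [[-0.715, 0.459, -0.528, -0.085], [-0.699, -0.455, 0.552, 0.743], [0.013, 0.763, 0.646, 1.016], [0.0, 0.0, 0.0, 1.0]]}
{'fx': 531.499, 'fy': 531.499, 'cx': 329.594, 'cy': 243.942, 'cam_to_world': [[0.162, 0.912, -0.376, 0.127], [-0.987, 0.151, -0.06, -0.058], [0.002, 0.38, 0.925, 1.408], [0.0, 0.0, 0.0, 1.0]]}
{'t': 0.1, 'q': array([-1.50752409e+00,  5.28372220e-01,  1.43376104e+00,  1.71691222e-05,
        1.18140538e+00, -1.78435487e-01]), 'joint_velocities': array([ 0.00041217, -0.00082241, -0.00214201, -0.00129719, -0.00040655,
        0.00072765]), 'effort': array([-3.49874390e-04, -4.43305278e+01, -1.78585821e+01, -3.18037646e-04,
        3.86445856e-03,  1.67610406e-07]), 'tool_pos': array([ 0.14963261, -0.60617621,  0.23433625]), 'tcp_rot': array([-9.70925014e-04,  9.92705980e-01,  1.20556584e-01,  6.39212424e-05]), 'wrist_force': array([ 0.32101428, -0.81477535, -0.98970278]), 'moment': array([ 0.00487258,  0.00592189, -0.0032335 ]), 'opening': 0.0852159356942801}
```

View pics/scene0.png

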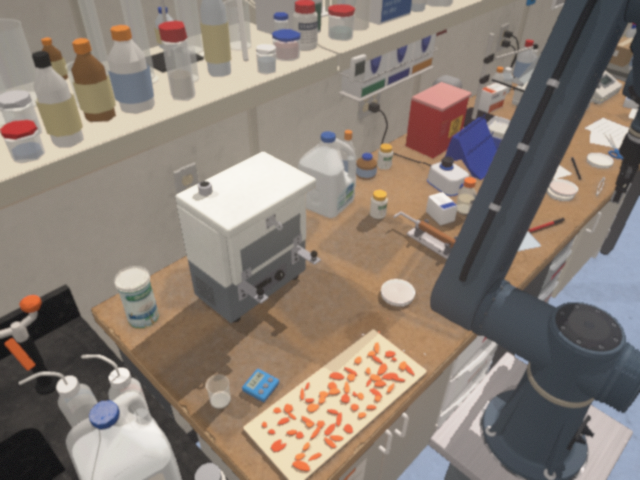

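View pics/top0.png

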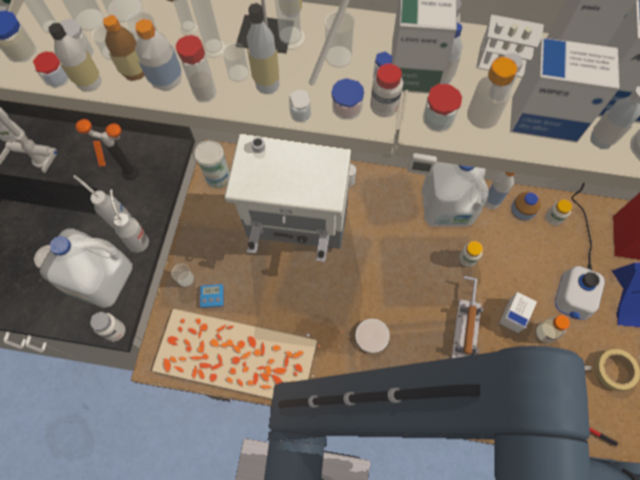

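The scene view shows the oven at about (250,240), the rod in its rest at (428,235), the dish at (397,292), the timer at (261,385) and the beaker at (218,390). In the top view the rod is at (468,320) with its hook at (470,280), pin to the left.

```bash
python3 - <<'E'
from h import *
a=cv2.imread('pics/scene0.png');b=cv2.imread('pics/top0.png')
def c(im,x,y,w,h,s): return cv2.resize(im[y:y+h,x:x+w],None,fx=s,fy=s,interpolation=cv2.INTER_CUBIC)
cv2.imwrite('pics/s_oven.png',c(a,170,145,160,180,3.3))
cv2.imwrite('pics/t_oven.png',c(b,215,130,150,140,4))
cv2.imwrite('pics/s_rod.png',c(a,380,200,100,75,7))
cv2.imwrite('pics/t_rod.png',c(b,430,265,80,100,6))
E
```

```text
(no output)
```

View pics/s_oven.png

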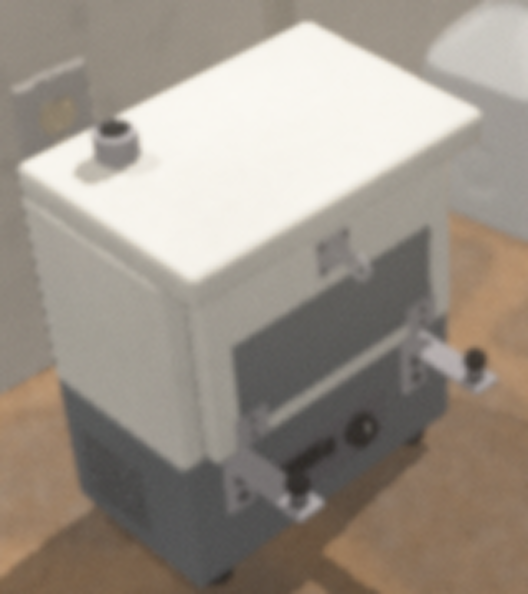

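View pics/t_oven.png

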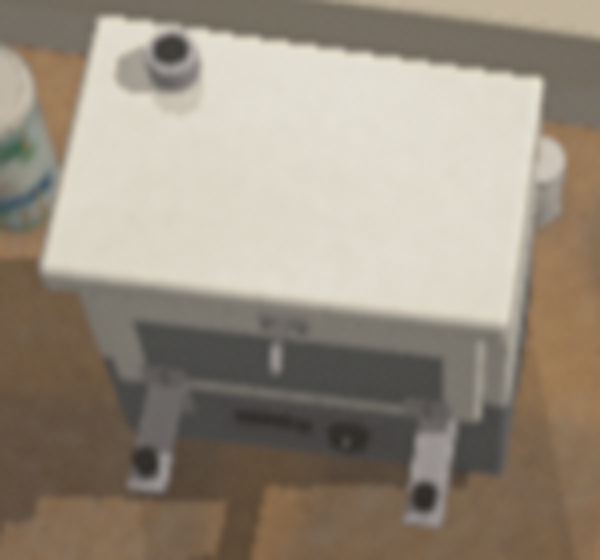

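View pics/s_rod.png

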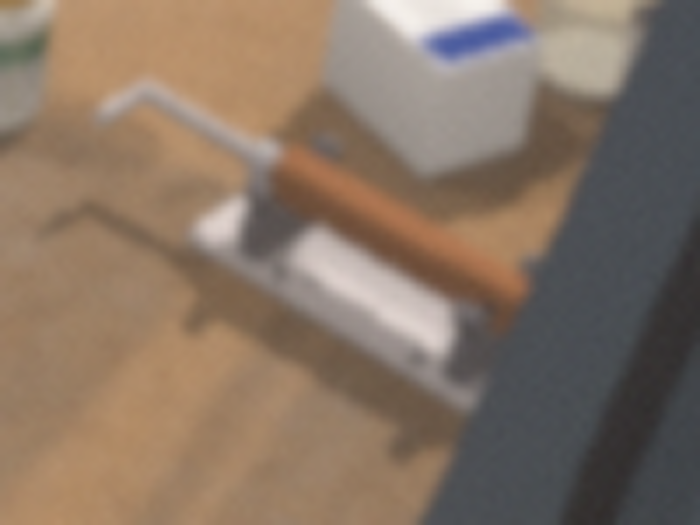

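View pics/t_rod.png

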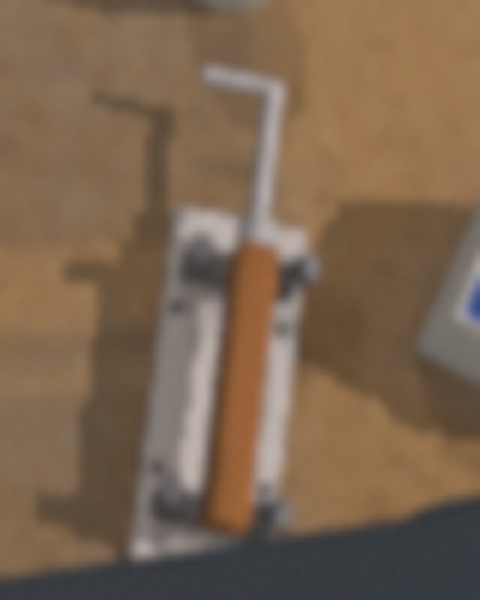

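```bash
python3 - <<'E'
from h import *
b=cv2.imread('pics/top0.png');a=cv2.imread('pics/scene0.png')
def hm(im,x,y,w,h):
    hs=cv2.cvtColor(im,cv2.COLOR_BGR2HSV); c=hs[y:y+h,x:x+w].astype(int)
    m=((c[...,0]<14)&(c[...,1]>120)&(c[...,2]>80)).astype(np.uint8)
    n,l,s,ce=cv2.connectedComponentsWithStats(m); i=1+np.argmax(s[1:,4])
    pts=np.argwhere(l==i)[:,::-1].astype(np.float32)+[x,y]
    return pts.astype(np.float32),s[i]
for n,im,r in(('top',b,(450,295,40,70)),('scene',a,(410,215,50,40))):
    p,s=hm(im,*r); bx=cv2.minAreaRect(p); print(n,s,bx,cv2.boxPoints(bx).tolist())
for nm,u,v,z in [('nearend',430+232/6,265+525/6,.048),('farend',430+258/6,265+245/6,.048),('elbow',430+277/6,265+85/6,.037),('tip',430+206/6,265+75/6,.037),('shaft0',430+260/6,265+225/6,.037)]:
    print(nm,plane('top',u,v,z).round(4))
S=lambda x,y:(380+x/7,200+y/7)
for nm,u,z in [('elbow',S(148,85),.037),('tip',S(102,117),.037),('shaft0',S(262,152),.037)]: print('sc',nm,plane('scene',*u,z).round(4))
T=lambda x,y:(215+x/4,130+y/4); S=lambda x,y:(170+x/3.3,145+y/3.3)
for nm,t,s in [('BL',(97,17),(25,172)),('BR',(543,77),(308,22)),('FR',(505,325),(482,115)),('FL',(42,275),(195,280))]:
    print(nm,plane('top',*T(*t),.336).round(4),plane('scene',*S(*s),.336).round(4))
print('eye',tri(S(358,264),T(277,357)))
print('bufL',tri(S(298,484),T(146,458)),'bufR',tri(S(475,360),T(425,492)))
print('eyebase',tri(S(333,252),T(283,325)))
for nm,u,n in [('dish',(372,336),'top'),('dishs',(398,292),'scene'),('timer',(212,296),'top'),('beaker',(183,275),'top')]: print(nm,plane(n,*u,.015))
E
```

```text
top [ 14  11  12  48 319] ((469.71917724609375, 329.41778564453125), (7.275592803955078, 47.055809020996094), 6.009006023406982) [[463.63836669921875, 352.4355773925781], [468.56439208984375, 305.6383361816406], [475.79998779296875, 306.3999938964844], [470.87396240234375, 353.1972351074219]]
scene [ 10   6  35  22 213] ((436.78778076171875, 232.38209533691406), (37.685890197753906, 6.313357353210449), 29.05460548400879) [[418.7830505371094, 225.99058532714844], [421.8490905761719, 220.4717254638672], [454.7925109863281, 238.7736053466797], [451.7264709472656, 244.29246520996094]]
nearend [ 0.4411 -0.3688  0.048 ]
farend [ 0.5663 -0.3723  0.048 ]
elbow [ 0.6462 -0.3787  0.037 ]
tip [ 0.6458 -0.3467  0.037 ]
shaft0 [ 0.5792 -0.3751  0.037 ]
sc elbow [ 0.6441 -0.3783  0.037 ]
sc tip [ 0.6439 -0.3453  0.037 ]
sc shaft0 [ 0.5796 -0.375   0.037 ]
BL [0.8055 0.2696 0.336 ] [0.8034 0.2726 0.336 ]
BR [0.8077 0.0014 0.336 ] [0.8193 0.0093 0.336 ]
FR [ 0.6441 -0.0015  0.336 ] [0.6375 0.0057 0.336 ]
FL [0.6324 0.2613 0.336 ] [0.6323 0.2638 0.336 ]
eye (array([0.63165267, 0.13088804, 0.27504422]), np.float64(0.0010672865104429591))
bufL (array([0.60375166, 0.22053421, 0.14667404]), np.float64(0.0017080437810408848)) bufR (array([0.60996425, 0.04024148, 0.14585974]), np.float64(0.0021133484321511522))
eyebase (array([0.65466128, 0.13229583, 0.27287356]), np.float64(0.0030046176938299794))
dish [ 0.45076466 -0.1211783   0.015     ]
dishs [ 0.44883735 -0.11604977  0.015     ]
timer [0.48882009 0.32319756 0.015     ]
beaker [0.53448381 0.41709431 0.015     ]
```

```bash
python3 -m inch '[{"slide":[0.98,0.65,0],"turn":-0.046},{"slide":[0.98,0.65,0],"turn":-0.046},{"slide":[0.98,0.65,0],"turn":0},{"slide":[0.98,0.65,0],"turn":0},{"slide":[0.98,0.65,0],"turn":0},{"slide":[0.98,0.65,0],"turn":0},{"slide":[0.98,0.65,0],"turn":0},{"slide":[0.98,0.65,0],"turn":0},{"slide":[0.98,0.65,0],"turn":0},{"slide":[0.98,0.65,0],"turn":0}]' 0.2 100
python3 -m inch '[{"slide":[0.98,0.65,0],"turn":0},{"slide":[0.98,0.65,-0.8],"turn":0},{"slide":[0,0,-0.8],"turn":0},{"slide":[0,0,0],"turn":0}]'
python3 - <<'E'
from h import *
a=snap('scene','s1.png');b=snap('top','t1.png')
for u,v in [(503,325),(500,322)]: print(plane('top',u,v,0))
cv2.imwrite('pics/s1c.png',cv2.resize(a[170:290,380:540,::-1],None,fx=5,fy=5,interpolation=2))
cv2.imwrite('pics/t1c.png',cv2.resize(b[250:380,410:570,::-1],None,fx=4.5,fy=4.5,interpolation=2))
E
```

```text
t: 1.35
tool_pos: [0.4444, -0.4108, 0.2347]
tcp_rot: [-0.0, 1.0, -0.024, -0.0]
wrist_force: [0.4, -0.2, -0.7]
opening: 0.0509
t: 1.85
tool_pos: [0.5015, -0.371, 0.1848]
tcp_rot: [-0.002, 1.0, -0.023, -0.002]
wrist_force: [-0.4, 0.8, 0.3]
opening: 0.0516
[ 0.54147678 -0.46645393  0.        ]
[ 0.54846121 -0.45812141  0.        ]
```

View pics/s1c.png

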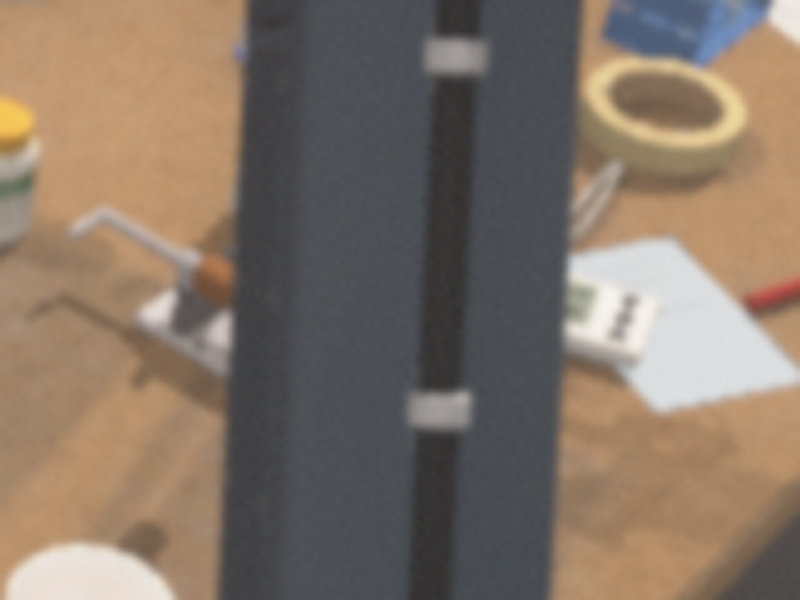

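View pics/t1c.png

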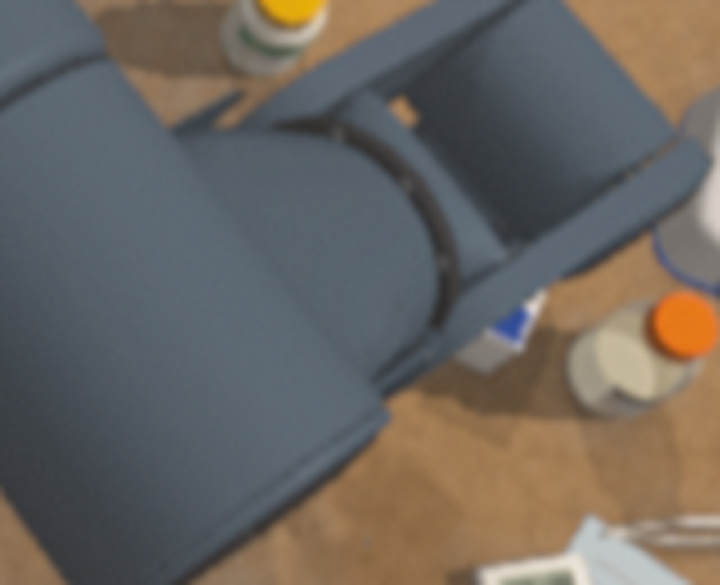

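The hook end (scene (400,212)) is still undisturbed; the arm hides the handle in both views. I go down by the measurement.

```bash
python3 -m inch '[{"slide":[0.1,0,-0.7],"turn":0},{"slide":[0,0,-0.8],"turn":0},{"slide":[0,0,-0.8],"turn":0},{"slide":[0,0,-0.8],"turn":0},{"slide":[0,0,-0.7],"turn":0},{"slide":[0,0,-0.5],"turn":0},{"slide":[0,0,-0.3],"turn":0},{"slide":[0,0,0],"turn":0},{"slide":[0,0,0],"turn":0}]'
```

```text
t: 3.08
tool_pos: [0.5059, -0.3732, 0.05]
tcp_rot: [0.001, 1.0, -0.024, 0.001]
wrist_force: [-0.1, 0.7, -0.3]
opening: 0.0513
```

```bash
python3 -m inch '[{"slide":[0,0,-0.2],"turn":0},{"slide":[0,0,0],"turn":0}]'; python3 -m inch '[{"slide":[0,0,0],"turn":0},{"slide":[0,0,0],"turn":0},{"slide":[0,0,0],"turn":0},{"slide":[0,0,0],"turn":0},{"slide":[0,0,0],"turn":0}]' -1 100
python3 - <<'E'
from h import *
s=manip.sense();print(s['tool_pos'],s['wrist_force'],s['moment'],s['opening'])
E
```

```text
t: 3.32
tool_pos: [0.5053, -0.3726, 0.043]
tcp_rot: [-0.0, 1.0, -0.024, -0.0]
wrist_force: [-0.2, -0.1, -0.7]
opening: 0.051
t: 3.95
tool_pos: [0.5055, -0.3727, 0.0438]
tcp_rot: [-0.0, 1.0, -0.024, 0.0]
wrist_force: [-1.2, 2.0, 4.6]
opening: 0.0165
[ 0.5055413  -0.37267396  0.04377073] [-1.18949981  2.0309106   4.60000567] [0.28077773 0.1174916  0.00796577] 0.016547347760566083
```

```bash
python3 -m inch '[{"slide":[0,0,0.2],"turn":0},{"slide":[0,0,0.4],"turn":0},{"slide":[0,0,0.6],"turn":0},{"slide":[0,0,0.8],"turn":0},{"slide":[0,0,0.8],"turn":0},{"slide":[0,0,0.8],"turn":0},{"slide":[0,0,0.8],"turn":0},{"slide":[0,0,0],"turn":0},{"slide":[0,0,0],"turn":0}]'
python3 - <<'E'
from h import *
s=manip.sense();print(s['tool_pos'],s['wrist_force'],s['moment'],s['opening'])
a=snap('scene','s2.png')
cv2.imwrite('pics/s2c.png',cv2.resize(a[150:290,350:510,::-1],None,fx=4.2,fy=4.2,interpolation=2))
E
```

```text
t: 5.08
tool_pos: [0.5051, -0.3724, 0.175]
tcp_rot: [-0.0, 1.0, -0.024, -0.0]
wrist_force: [0.2, 0.7, -1.9]
opening: 0.0167
[ 0.50507483 -0.37240915  0.17499621] [ 0.16948758  0.70658612 -1.87248675] [-0.01002693  0.03964109  0.05228296] 0.0166739249862302
```

View pics/s2c.png

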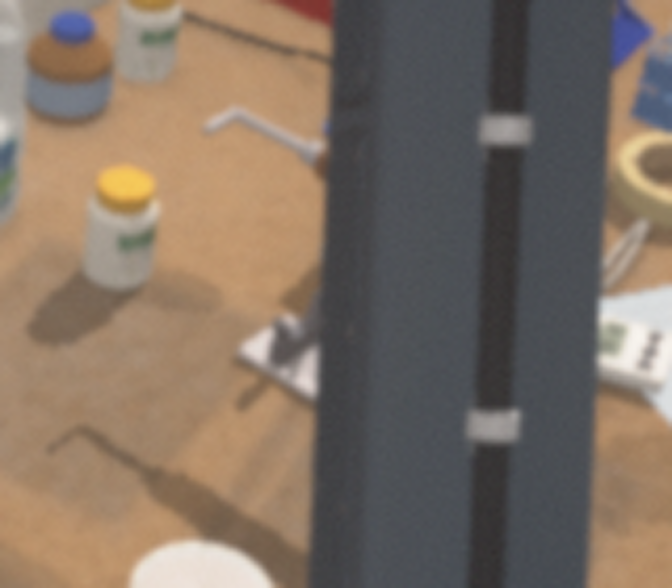

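The scene view shows the rod held level, with its elbow at about (406,177) and the empty rest below.

```bash
python3 -m inch '[{"slide":[-0.3,0.2,0.6],"turn":0.004},{"slide":[-0.4,0.5,0.6],"turn":0.004},{"slide":[-0.4,0.8,0.6],"turn":0.004},{"slide":[-0.4,0.9,0.6],"turn":0.004},{"slide":[-0.4,0.9,0.6],"turn":0.004},{"slide":[-0.2,0.9,0.5],"turn":0.006},{"slide":[0,0.9,0],"turn":0},{"slide":[0,0.9,0],"turn":0},{"slide":[0,0.9,0],"turn":0},{"slide":[0,0.9,0],"turn":0}]'
python3 -m inch '[{"slide":[0,0.9,0],"turn":0},{"slide":[0,0.9,0],"turn":0},{"slide":[0,0.9,0],"turn":0},{"slide":[0,0.9,0],"turn":0},{"slide":[0,0.9,0],"turn":0},{"slide":[0,0.9,0],"turn":0},{"slide":[0,0.6,0],"turn":0},{"slide":[0,0.3,0],"turn":0},{"slide":[0,0,0],"turn":0},{"slide":[0,0,0],"turn":0}]'
python3 - <<'E'
from h import *
s=manip.sense();print(s['tool_pos'],s['tcp_rot'],s['wrist_force'],s['opening'])
a=snap('scene','s3.png');b=snap('top','t3.png')
E
```

```text
t: 6.38
tool_pos: [0.4416, -0.1376, 0.2807]
tcp_rot: [-0.0, 1.0, 0.017, -0.0]
wrist_force: [0.3, -0.1, -2.0]
opening: 0.0164
t: 7.62
tool_pos: [0.4424, 0.0497, 0.2803]
tcp_rot: [0.0, 1.0, 0.017, 0.0]
wrist_force: [-0.1, 0.1, -1.9]
opening: 0.0169
[0.44244302 0.0496703  0.28031568] [1.83151747e-04 9.99854898e-01 1.70337753e-02 2.37522191e-05] [-0.05265766  0.07851319 -1.87774964] 0.01688547407546266
```

View pics/s3.png

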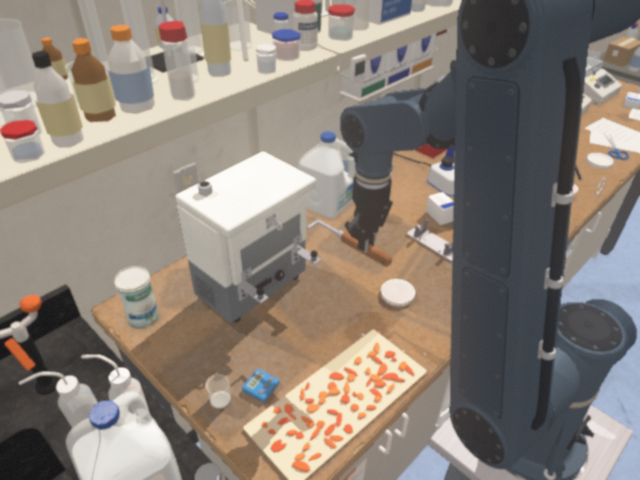

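View pics/t3.png

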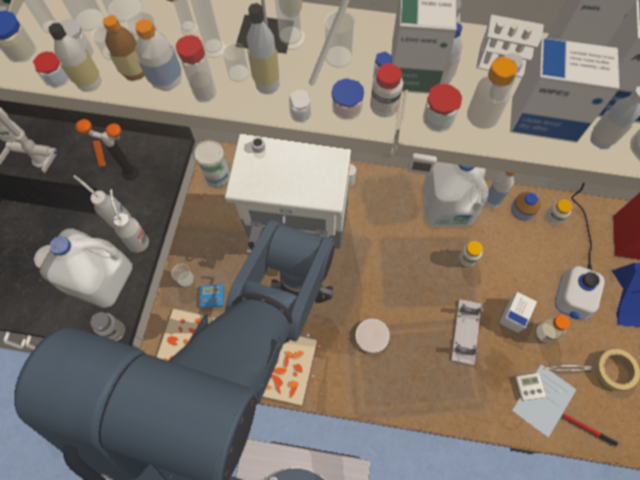

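The scene view shows the rod level with its elbow at about (317,222) and the pin pointing to the oven. In the top view the arm hides the hook. The empty rest is now in clear view at (466,331). Next I check the pin pixels against the prediction.

```bash
python3 - <<'E'
from h import *
a=cv2.imread('pics/s3.png')
s=manip.sense();t=s['tool_pos']; q=s['tcp_rot']; yaw=2*np.arctan2(q[2],q[1]);print('yaw',yaw)
def rod(x,y): return t+np.array([x*np.cos(yaw)-y*np.sin(yaw),x*np.sin(yaw)+y*np.cos(yaw),-.006])
x0,y0,sc=230,180,6
c=cv2.resize(a[y0:y0+90,x0:x0+130],None,fx=sc,fy=sc,interpolation=2)
for x,y in[(.07,0),(.14,0),(.14,.0335),(.14,.016)]:
    u,v=proj('scene',rod(x,y));print(x,y,u,v);cv2.circle(c,(int((u-x0+.5)*sc),int((v-y0+.5)*sc)),3,(0,0,255),1)
cv2.imwrite('pics/s3c.png',c)
E
```

```text
yaw 0.03354450946019968
0.07 0 341.1717679955103 233.52826250877746
0.14 0 318.00441515905254 220.2800060740883
0.14 0.0335 307.9391929763677 226.89093967680256
0.14 0.016 313.23698834815355 223.41129731938952
```

View pics/s3c.png

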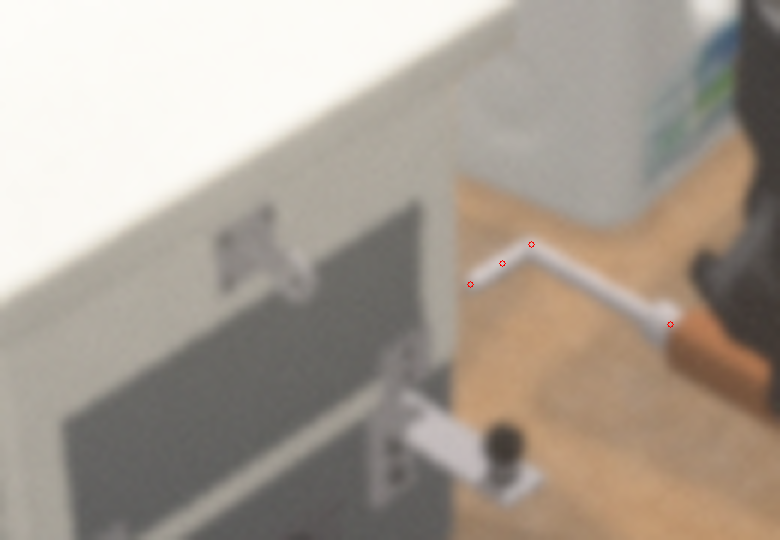

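```bash
python3 - <<'E'
from h import *
a=cv2.imread('pics/s3.png').astype(float)
for i in range(7): a+=0
ims=[viewer.get_image('scene')[:,:,::-1].astype(float) for _ in range(4)]
a=np.mean(ims,0).astype(np.uint8)
x0,y0,sc=258,205,16
cv2.imwrite('pics/s3e.png',cv2.resize(a[y0:y0+34,x0:x0+40],None,fx=sc,fy=sc,interpolation=2))
b=cv2.imread('pics/top0.png')
cv2.imwrite('pics/t3e.png',cv2.resize(b[200:234,264:304],None,fx=sc,fy=sc,interpolation=2))
for u in[(278.5,225),(279.5,226),(280,226)]: print(plane('scene',*u,.275).round(4))
print(plane('top',284.2,219.2,.275).round(4))
for P in [(.6317,.1309,.275),(.6317,.1309,.286),(.6317,.1309,.264),(.6207,.1309,.275),(.6577,.1318,.275)]: print(P,np.round(proj('scene',P),1),np.round(proj('top',P),1))
E
```

```text
[0.6323 0.1309 0.275 ]
[0.628  0.1317 0.275 ]
[0.6272 0.1309 0.275 ]
[0.6313 0.1308 0.275 ]
(0.6317, 0.1309, 0.275) [278.7 225.1] [284.2 219. ]
(0.6317, 0.1309, 0.286) [278.5 221.3] [283.8 217. ]
(0.6317, 0.1309, 0.264) [278.9 228.9] [284.5 221. ]
(0.6207, 0.1309, 0.275) [282.  227.3] [283.3 223.2]
(0.6577, 0.1318, 0.275) [270.7 220.3] [285.9 209.1]
```

View pics/s3e.png

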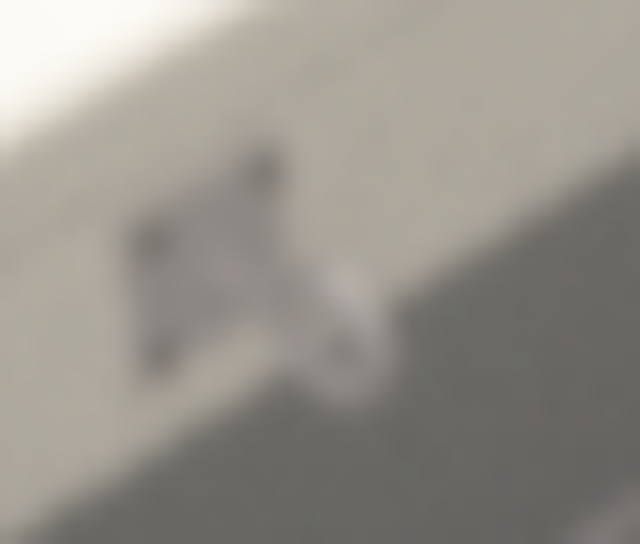

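View pics/t3e.png

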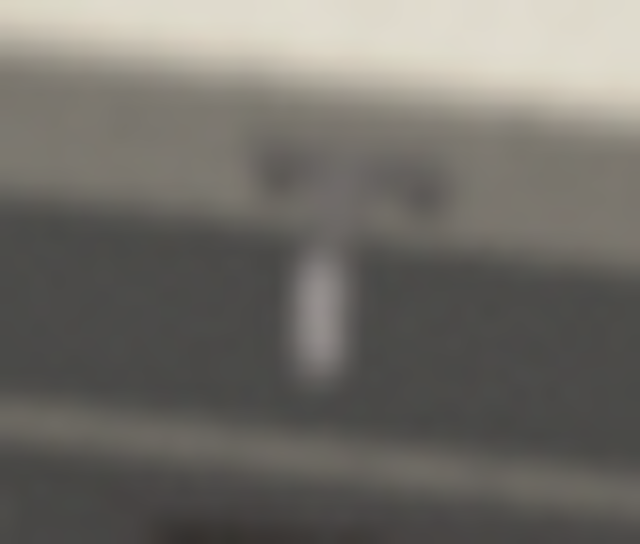

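```bash
python3 - <<'E'
from h import *
print(tri((279.1,225.8),(283.5,219.2)))
print(plane('scene',279.1,225.8,.275),plane('top',283.5,219.2,.275))
E
```

```text
(array([0.6301335 , 0.13197887, 0.27507558]), np.float64(0.0016461027586411171))
[0.62920767 0.13186214 0.275     ] [0.63098333 0.13239535 0.275     ]
```

```bash
python3 -m inch '[{"slide":[0.5,0,0],"turn":0},{"slide":[0.6,0,0.02],"turn":0},{"slide":[0.5,0.2,0],"turn":0},{"slide":[0,0.4,0],"turn":0},{"slide":[0,0.38,0],"turn":0},{"slide":[0,0,0],"turn":0},{"slide":[0,0,0],"turn":0},{"slide":[0,0,0],"turn":0}]'
cat >> h.py <<'E'
def look(f,x0,y0,w,h,sc,n=3,marks=()):
    a=np.mean([viewer.get_image('scene')[:,:,::-1].astype(float) for _ in range(n)],0).astype(np.uint8)
    s=manip.sense();t=s['tool_pos']; q=s['tcp_rot']; yaw=2*np.arctan2(q[2],q[1])
    print(t.round(4),round(yaw,4),s['wrist_force'].round(2),s['moment'].round(3),round(s['opening'],4),s['t'])
    c=cv2.resize(a[y0:y0+h,x0:x0+w],None,fx=sc,fy=sc,interpolation=2)
    P=[t+np.array([x*np.cos(yaw)-y*np.sin(yaw),x*np.sin(yaw)+y*np.cos(yaw),-.006]) for x,y in[(.07,0),(.14,0),(.14,.0335),(.14,.016)]]
    for p in P+list(marks):
        u,v=proj('scene',p); cv2.circle(c,(int((u-x0+.5)*sc),int((v-y0+.5)*sc)),2,(0,0,255),1); print(np.round(p,4),round(u,1),round(v,1))
    cv2.imwrite('pics/'+f,c)
E
python3 -c "
from h import *
look('s4.png',258,195,66,50,12,3,[(.630,.132,.275)])"
```

```text
t: 8.93
tool_pos: [0.4903, 0.0794, 0.2809]
tcp_rot: [0.0, 1.0, 0.017, 0.0]
wrist_force: [-0.6, -0.7, -2.0]
opening: 0.0166
[0.4905 0.0794 0.2809] 0.034 [-0.01 -0.62 -1.48] [-0.014 -0.027 -0.031] 0.0167 9.075
[0.5604 0.0817 0.2749] 316.4 229.6
[0.6304 0.0841 0.2749] 294.1 216.6
[0.6293 0.1176 0.2749] 283.8 223.1
[0.6298 0.1001 0.2749] 289.2 219.7
[0.63  0.132 0.275] 278.8 225.7
```

View pics/s4.png

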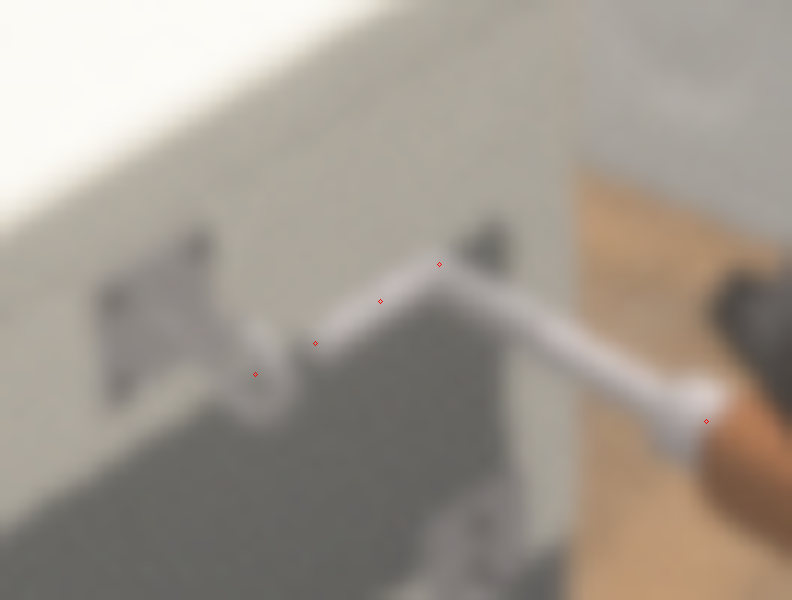

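The scene view shows the pin tip at about (284,223), just short of the ring at (279,226), in line with the prediction. I zoom in to check the alignment.

```bash
python3 -c "
from h import *
c=cv2.imread('pics/s4.png')[200:460,180:500]
c=cv2.convertScaleAbs(c,alpha=1.9,beta=-130)
cv2.imwrite('pics/s4z.png',cv2.resize(c,None,fx=2.4,fy=2.2))"
```

```text
(no output)
```

View pics/s4z.png

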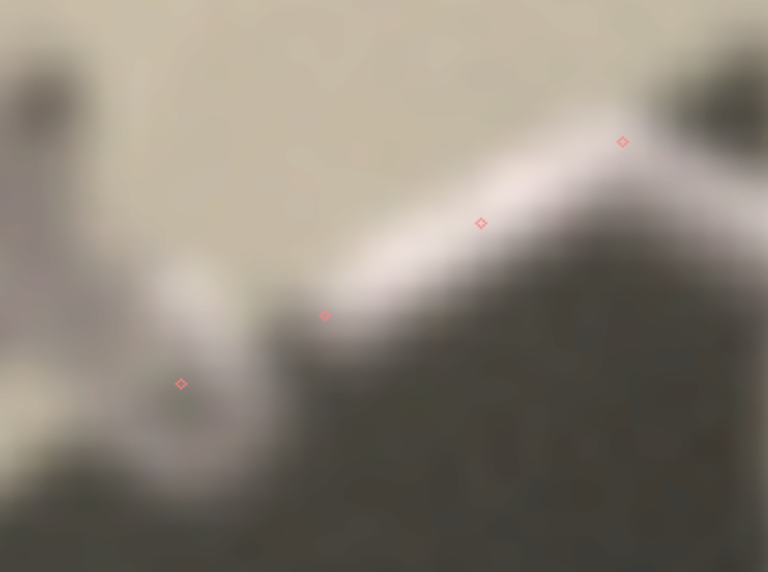

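```bash
python3 -m inch '[{"slide":[-0.005,0.15,0],"turn":0},{"slide":[-0.005,0.15,0],"turn":0},{"slide":[0,0.1,0],"turn":0},{"slide":[0,0.1,0],"turn":0},{"slide":[0,0,0],"turn":0}]'; python3 -m inch '[{"slide":[-0.003,0.1,0],"turn":0},{"slide":[-0.003,0.1,0],"turn":0},{"slide":[0,0,0],"turn":0}]'
python3 -c "
from h import *
look('s5.png',258,195,66,50,12,3,[(.630,.132,.275)])"
```

```text
t: 9.7
tool_pos: [0.4902, 0.0949, 0.2808]
tcp_rot: [0.0, 1.0, 0.017, 0.0]
wrist_force: [0.5, -0.8, -1.2]
opening: 0.0165
t: 10.07
tool_pos: [0.49, 0.1008, 0.2808]
tcp_rot: [-0.0, 1.0, 0.017, 0.0]
wrist_force: [-0.3, -0.3, -0.8]
opening: 0.0166
[0.49   0.1006 0.2808] 0.0346 [-1.15  0.3  -0.95] [ 0.026 -0.017  0.069] 0.0165 10.225
[0.56   0.1031 0.2748] 309.8 234.0
[0.6299 0.1055 0.2748] 287.5 220.7
[0.6288 0.139  0.2748] 276.9 227.3
[0.6294 0.1215 0.2748] 282.5 223.8
[0.63  0.132 0.275] 278.8 225.7
```

View pics/s5.png

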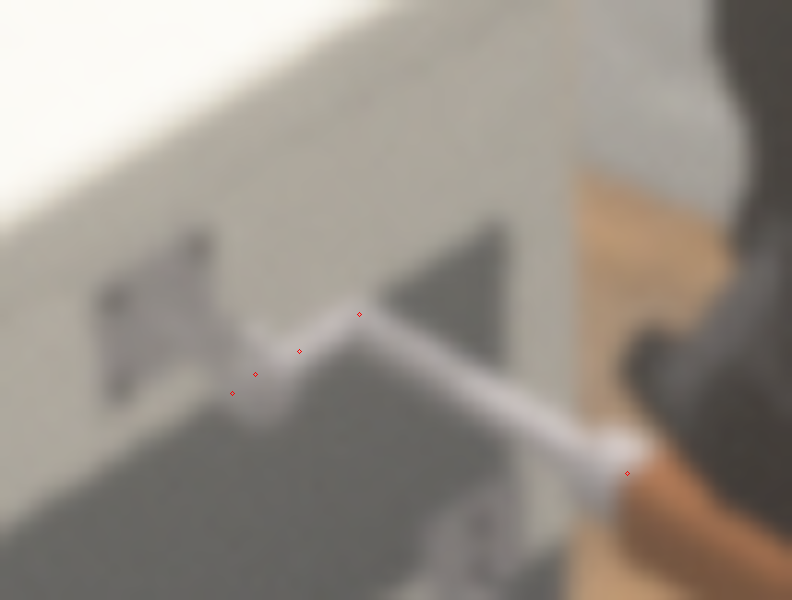

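The tip is in the ring hole with almost no force. I push on until the pin's middle sits in the eye.

```bash
python3 -m inch '[{"slide":[-0.003,0.1,0],"turn":0},{"slide":[-0.003,0.1,0],"turn":0},{"slide":[-0.003,0.1,0],"turn":0},{"slide":[0,0.05,0],"turn":0},{"slide":[0,0,0],"turn":0}]'
python3 -c "
from h import *
look('s6.png',258,195,66,50,12,3,[(.630,.132,.275)])"
```

```text
t: 10.85
tool_pos: [0.4897, 0.1113, 0.2808]
tcp_rot: [0.0, 1.0, 0.017, -0.0]
wrist_force: [0.0, -0.4, -1.6]
opening: 0.0161
[0.4897 0.1111 0.2808] 0.0345 [ 0.47  0.05 -1.29] [-0.004  0.062  0.002] 0.0166 11.0
[0.5597 0.1135 0.2748] 306.5 236.1
[0.6296 0.1159 0.2748] 284.2 222.7
[0.6285 0.1494 0.2748] 273.5 229.4
[0.6291 0.1319 0.2748] 279.1 225.9
[0.63  0.132 0.275] 278.8 225.7
```

View pics/s6.png

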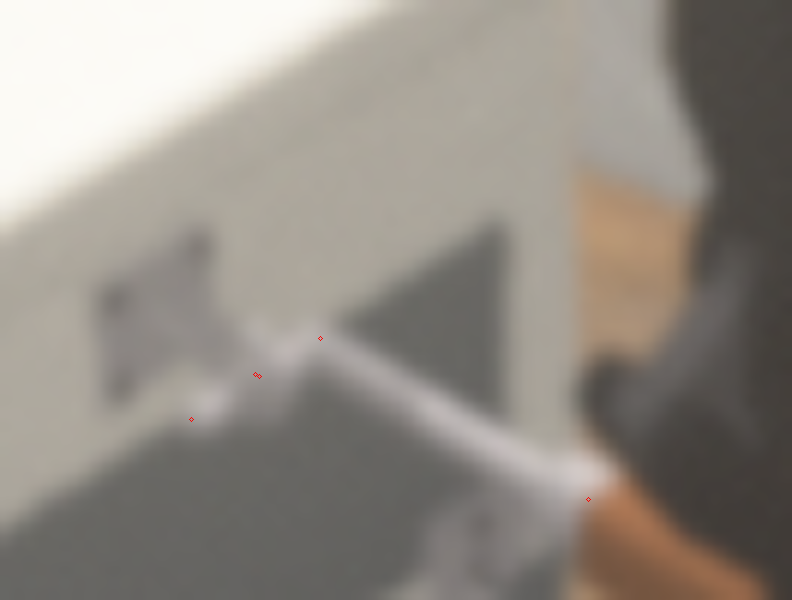

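The pin is through: its tip shows beyond the ring at scene (275,229). I start the pull.

```bash
python3 -m inch '[{"slide":[-0.08,-0.003,0],"turn":0},{"slide":[-0.05,-0.002,0],"turn":0},{"slide":[-0.05,-0.002,-0.01],"turn":0},{"slide":[0,0,0],"turn":0}]';python3 -m inch '[{"slide":[-0.06,-0.002,-0.03],"turn":0},{"slide":[-0.06,-0.002,-0.03],"turn":0},{"slide":[-0.06,-0.002,-0.03],"turn":0},{"slide":[0,0,0],"turn":0}]'
```

```text
t: 11.5
tool_pos: [0.4885, 0.111, 0.2817]
tcp_rot: [-0.0, 1.0, 0.017, 0.005]
wrist_force: [8.7, 0.9, -3.4]
opening: 0.0169
t: 12.0
tool_pos: [0.4781, 0.1106, 0.2777]
tcp_rot: [0.0, 1.0, 0.017, -0.001]
wrist_force: [0.2, -0.6, -2.1]
opening: 0.0166
```

```bash
python3 -c "
from h import *
look('s7.png',248,185,90,70,8,2,[(.630,.132,.275)])"
```

```text
[0.478  0.1106 0.2776] 0.0345 [ 0.18 -0.06 -1.75] [ 0.028  0.028 -0.046] 0.0167 12.1
[0.5479 0.1131 0.2716] 310.4 239.6
[0.6179 0.1155 0.2716] 287.9 226.0
[0.6167 0.1489 0.2716] 277.2 232.8
[0.6173 0.1315 0.2716] 282.8 229.3
[0.63  0.132 0.275] 278.8 225.7
```

View pics/s7.png

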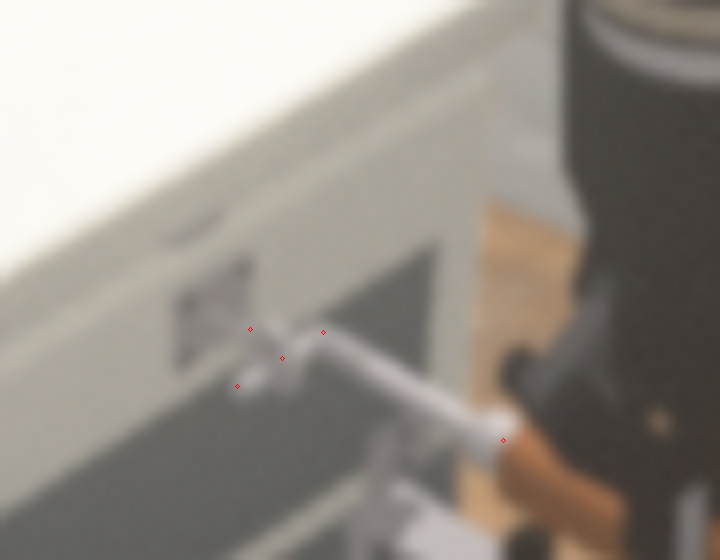

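The hatch is off its catch: there is a gap below the hood, and the ring is on the pin at (283,229). I continue along the arc.

```bash
python3 -m inch '[{"slide":[-0.19,-0.006,-0.09],"turn":0},{"slide":[-0.19,-0.006,-0.09],"turn":0},{"slide":[-0.18,-0.006,-0.1],"turn":0},{"slide":[-0.18,-0.006,-0.1],"turn":0},{"slide":[0,0,0],"turn":0}]';python3 -m inch '[{"slide":[-0.17,-0.006,-0.12],"turn":0},{"slide":[-0.17,-0.006,-0.12],"turn":0},{"slide":[-0.15,-0.005,-0.14],"turn":0},{"slide":[-0.15,-0.005,-0.14],"turn":0},{"slide":[0,0,0],"turn":0}]'
python3 -c "
from h import *
look('s8.png',218,165,120,110,5.5,1)"
```

```text
t: 12.72
tool_pos: [0.4551, 0.11, 0.2658]
tcp_rot: [-0.0, 1.0, 0.017, -0.002]
wrist_force: [-2.7, 0.0, -2.5]
opening: 0.0162
t: 13.35
tool_pos: [0.436, 0.1093, 0.2501]
tcp_rot: [0.0, 1.0, 0.017, -0.002]
wrist_force: [-2.2, -0.1, -1.5]
opening: 0.0167
[0.4363 0.1093 0.2503] 0.0346 [-2.28  0.17 -2.45] [-0.088  0.508 -0.009] 0.0164 13.4
[0.5062 0.1118 0.2443] 324.3 257.5
[0.5762 0.1142 0.2443] 301.2 243.4
[0.575  0.1477 0.2443] 290.8 250.5
[0.5756 0.1302 0.2443] 296.3 246.8
```

View pics/s8.png

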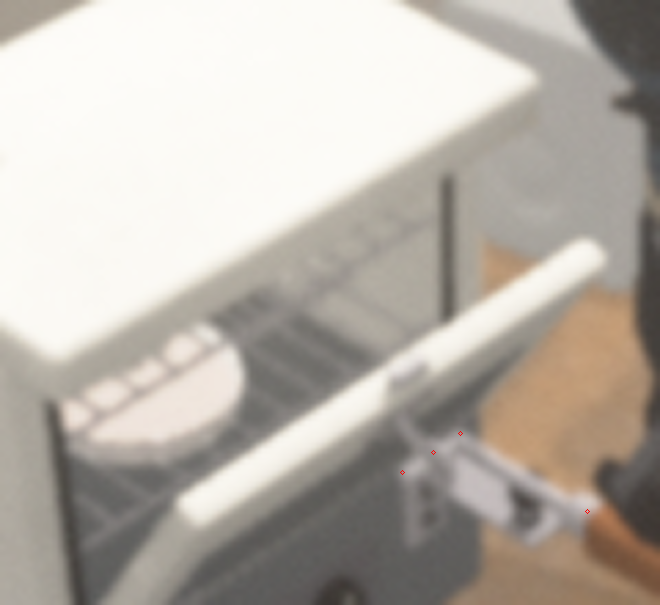

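The hatch hangs on the pin at about 0.5 rad, with the hook load at about 2 to 3 N.

```bash
python3 -m inch '[{"slide":[-0.14,-0.005,-0.15],"turn":0},{"slide":[-0.14,-0.005,-0.15],"turn":0},{"slide":[-0.125,-0.004,-0.165],"turn":0},{"slide":[-0.125,-0.004,-0.165],"turn":0},{"slide":[-0.11,-0.004,-0.18],"turn":0},{"slide":[-0.11,-0.004,-0.18],"turn":0},{"slide":[0,0,0],"turn":0}]';python3 -m inch '[{"slide":[-0.09,-0.003,-0.19],"turn":0},{"slide":[-0.09,-0.003,-0.19],"turn":0},{"slide":[-0.07,-0.002,-0.2],"turn":0},{"slide":[-0.07,-0.002,-0.2],"turn":0},{"slide":[0,0,0],"turn":0},{"slide":[0,0,0],"turn":0}]'
python3 -c "
from h import *
look('s9.png',218,165,120,110,5.5,1)"
```

```text
t: 14.28
tool_pos: [0.4138, 0.1085, 0.2204]
tcp_rot: [0.0, 1.0, 0.017, -0.002]
wrist_force: [-2.8, 0.0, -3.2]
opening: 0.0165
t: 15.02
tool_pos: [0.4048, 0.1082, 0.1975]
tcp_rot: [0.0, 1.0, 0.017, -0.001]
wrist_force: [-0.9, 0.7, -4.7]
opening: 0.0167
[0.4049 0.1082 0.1975] 0.0345 [-1.25 -0.1  -2.71] [-0.097  0.745 -0.019] 0.0166 15.075
[0.4748 0.1106 0.1915] 334.3 281.7
[0.5448 0.113  0.1915] 311.4 267.0
[0.5436 0.1465 0.1915] 301.2 274.4
[0.5442 0.129  0.1915] 306.6 270.5
```

View pics/s9.png

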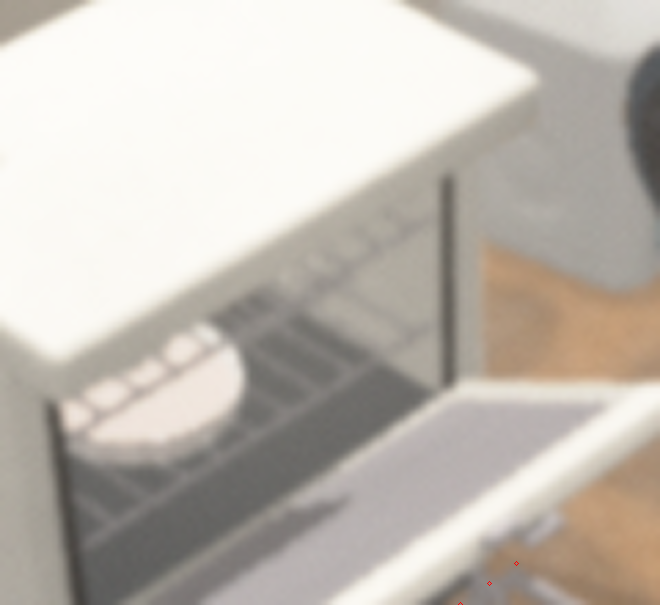

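The hatch is at about 1.0 rad and still held. The pin area is now at scene (307,270), under the panel edge. I watch the load for contact with the buffers.

```bash
cat > st.py <<'E'
from rig import manip
s=manip.sense();print('F',s['wrist_force'].round(2),'M',s['moment'].round(3),s['tool_pos'].round(4))
E
python3 -m inch '[{"slide":[-0.05,-0.002,-0.2],"turn":0},{"slide":[-0.05,-0.002,-0.2],"turn":0},{"slide":[0,0,0],"turn":0}]' >/dev/null; python3 st.py; python3 -m inch '[{"slide":[-0.015,0,-0.1],"turn":0},{"slide":[-0.015,0,-0.1],"turn":0},{"slide":[0,0,0],"turn":0}]'>/dev/null; python3 st.py;python3 -m inch '[{"slide":[-0.015,0,-0.1],"turn":0},{"slide":[-0.015,0,-0.1],"turn":0},{"slide":[0,0,0],"turn":0}]'>/dev/null; python3 st.py
```

```text
F [ 0.04 -0.26 -4.82] M [-0.074  0.459 -0.   ] [0.4024 0.1081 0.1853]
F [-0.34 -0.95 -3.37] M [-0.042  0.382 -0.025] [0.4016 0.1081 0.1796]
F [ 0.66  0.38 -5.37] M [-0.023  0.183  0.   ] [0.401  0.1081 0.1736]
```

```bash
cat > st.py <<'E'
from rig import manip,viewer
import numpy as np
F=[];M=[]
for i in range(5):
    s=manip.sense();F.append(s['wrist_force']);M.append(s['moment']);viewer.get_image('top')
print('F',np.mean(F,0).round(2),'M',np.mean(M,0).round(3),s['tool_pos'].round(4),s['t'])
E
python3 st.py
python3 -m inch '[{"slide":[0.03,0,0],"turn":0},{"slide":[0,0,0],"turn":0}]'>/dev/null; python3 st.py
```

```text
F [ 1.31  0.21 -4.24] M [-0.055  0.218 -0.009] [0.401  0.1081 0.1738] 16.4
F [-0.18 -0.06 -4.08] M [-0.063  0.405 -0.031] [0.4011 0.1081 0.1736] 16.9
```

The load is steady: about 2.4 N on the hook (4.1 N less the rod's weight), with the pull nearly vertical. I go on in small steps.

```bash
python3 -m inch '[{"slide":[0,0,-0.1],"turn":0},{"slide":[0,0,-0.1],"turn":0},{"slide":[0,0,0],"turn":0}]'>/dev/null; python3 st.py;  python3 -m inch '[{"slide":[0.01,0,-0.1],"turn":0},{"slide":[0.01,0,-0.1],"turn":0},{"slide":[0,0,0],"turn":0}]'>/dev/null; python3 st.py; python3 -m inch '[{"slide":[0.01,0,-0.1],"turn":0},{"slide":[0.015,0,-0.1],"turn":0},{"slide":[0,0,0],"turn":0}]'>/dev/null; python3 st.py
```

```text
F [-0.87 -0.33 -3.53] M [-0.05   0.599  0.02 ] [0.4012 0.1081 0.1676] 17.525
F [-1.72 -0.26 -4.18] M [-0.029  0.651  0.041] [0.402  0.1081 0.1617] 18.15
F [-1.74  0.12 -4.23] M [-0.056  0.743  0.025] [0.4028 0.1081 0.1557] 18.775
```

```bash
python3 -c "
from h import *
look('s10.png',200,205,150,120,5,1)"
```

```text
[0.4028 0.1081 0.1557] 0.0344 [-3.03  0.04 -4.31] [-0.027  0.744  0.083] 0.0167 18.875
[0.4727 0.1106 0.1497] 334.5 295.3
[0.5427 0.113  0.1497] 312.0 280.6
[0.5415 0.1464 0.1497] 302.1 288.0
[0.5421 0.129  0.1497] 307.3 284.1
```

View pics/s10.png

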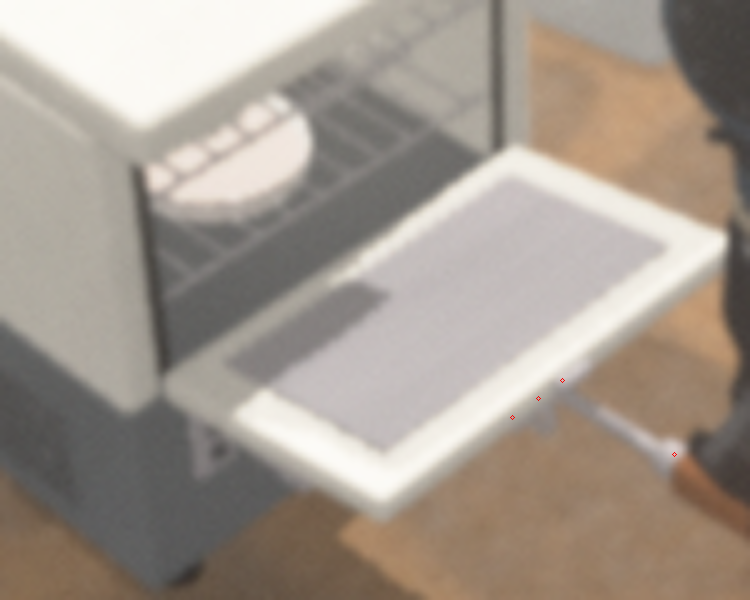

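The hatch is at about 1.35 rad, with the hook load still present.

```bash
python3 -m inch '[{"slide":[-0.03,0,-0.1],"turn":0},{"slide":[0,0,0],"turn":0}]'>/dev/null; python3 st.py;  python3 -m inch '[{"slide":[0.01,0,-0.1],"turn":0},{"slide":[0.01,0,-0.1],"turn":0},{"slide":[0,0,0],"turn":0}]'>/dev/null; python3 st.py; python3 -m inch '[{"slide":[0.015,0,-0.1],"turn":0},{"slide":[0,0,0],"turn":0}]'>/dev/null; python3 st.py
```

```text
F [-0.27 -0.17 -3.99] M [-0.018  0.315  0.021] [0.4028 0.1081 0.1529] 19.325
F [-0.06  0.27 -1.35] M [0.004 0.037 0.021] [0.4028 0.1082 0.1468] 19.95
F [ 0.53 -0.33 -1.39] M [-0.    -0.014  0.013] [0.4031 0.1081 0.1437] 20.45
```

The hook load is gone: Fz went from -4.0 to -1.35 N, which is the rod alone. The hatch is therefore on the buffers, and the pin is free in the hole. I centre the pin and withdraw.

```bash
python3 -m inch '[{"slide":[0,0,0.03],"turn":0},{"slide":[0,0,0],"turn":0}]'>/dev/null; python3 st.py;  python3 -m inch '[{"slide":[0.003,-0.1,0],"turn":0},{"slide":[0.003,-0.1,0],"turn":0},{"slide":[0,0,0],"turn":0}]'>/dev/null; python3 st.py
python3 -c "
from h import *
look('s11.png',200,205,150,120,5,1)"
```

```text
F [ 0.11  0.1  -2.01] M [-0.     0.025 -0.01 ] [0.403  0.1081 0.1446] 20.95
F [ 0.04 -0.23 -1.5 ] M [0.006 0.013 0.022] [0.4032 0.1021 0.1446] 21.575
[0.4032 0.1022 0.1446] 0.0346 [ 0.52 -0.45 -2.26] [-0.047  0.057 -0.003] 0.0165 21.675
[0.4732 0.1046 0.1386] 336.0 297.3
[0.5431 0.107  0.1386] 313.6 282.6
[0.542  0.1405 0.1386] 303.8 290.0
[0.5426 0.123  0.1386] 309.0 286.1
```

View pics/s11.png

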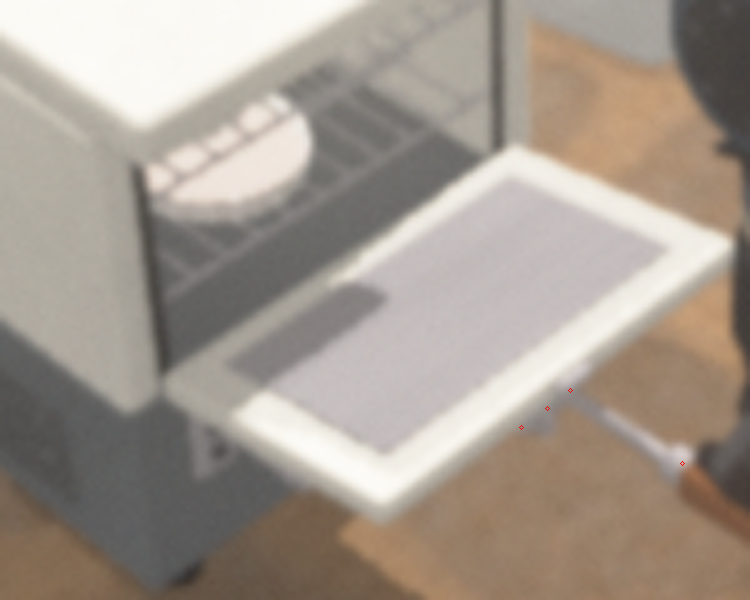

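No drag on the pin, and the hatch is lying still. I withdraw fully, sliding sideways below the hatch until the rod is clear of it.

```bash
python3 -m inch '[{"slide":[0.004,-0.13,0],"turn":0},{"slide":[0.004,-0.13,0],"turn":0},{"slide":[0.004,-0.13,0],"turn":0},{"slide":[0.004,-0.13,0],"turn":0},{"slide":[0.004,-0.13,0],"turn":0},{"slide":[0.004,-0.13,0],"turn":0},{"slide":[0.004,-0.13,0],"turn":0},{"slide":[0.004,-0.13,0],"turn":0},{"slide":[0,0,0],"turn":0}]'; python3 st.py
python3 -c "
from h import *
look('s12.png',200,205,150,120,5,1)"
```

```text
t: 22.8
tool_pos: [0.4042, 0.0707, 0.1446]
tcp_rot: [-0.0, 1.0, 0.017, 0.0]
wrist_force: [0.5, -0.1, -2.1]
opening: 0.0163
F [-0.07  0.17 -1.92] M [-0.016  0.024 -0.004] [0.4042 0.071  0.1446] 23.0
[0.4041 0.071  0.1446] 0.0346 [-0.43  0.43 -1.38] [ 0.031  0.032 -0.004] 0.0161 23.1
[0.4741 0.0735 0.1386] 344.8 290.2
[0.5441 0.0759 0.1386] 322.5 276.0
[0.5429 0.1094 0.1386] 313.0 283.2
[0.5435 0.0919 0.1386] 318.0 279.4
```

View pics/s12.png

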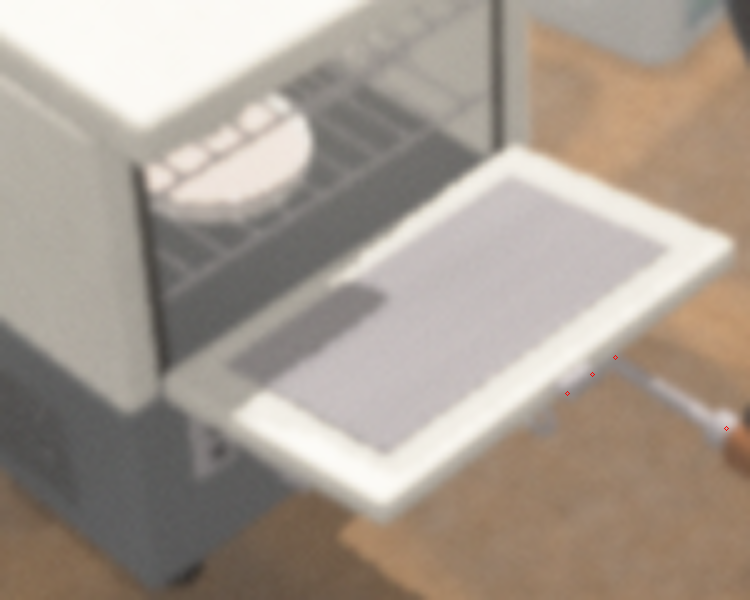

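The pin is out: tip at (313,283), eye at about (309,288), hatch not moved. I carry the rod back toward its rest.

```bash
python3 -m inch '[{"slide":[0,-0.3,0],"turn":0},{"slide":[0,-0.6,0],"turn":0},{"slide":[0,-0.7,0],"turn":0},{"slide":[0,-0.7,0],"turn":0},{"slide":[0,-0.7,0],"turn":0},{"slide":[0,-0.7,0],"turn":0},{"slide":[0,-0.7,0],"turn":-0.006},{"slide":[0,-0.7,0],"turn":-0.01},{"slide":[0,-0.7,0],"turn":-0.01},{"slide":[0,-0.7,0],"turn":0}]'
python3 -m inch '[{"slide":[0.3,-0.7,0],"turn":0},{"slide":[0.4,-0.7,0],"turn":0},{"slide":[0.5,-0.7,0],"turn":0},{"slide":[0.5,-0.7,0],"turn":0},{"slide":[0.5,-0.7,0],"turn":0},{"slide":[0.5,-0.7,0],"turn":0},{"slide":[0.4,-0.7,0],"turn":0},{"slide":[0.2,-0.6,0],"turn":0},{"slide":[0,0,0],"turn":0},{"slide":[0,0,0],"turn":0}]'
python3 st.py
```

```text
t: 24.35
tool_pos: [0.404, -0.1252, 0.1446]
tcp_rot: [0.0, 1.0, -0.024, 0.0]
wrist_force: [-0.2, -0.6, -1.7]
opening: 0.0167
t: 25.6
tool_pos: [0.5023, -0.2882, 0.1442]
tcp_rot: [-0.001, 1.0, -0.024, -0.001]
wrist_force: [-0.4, 1.3, -1.0]
opening: 0.0164
F [-0.29  0.49 -1.23] M [-0.022  0.043 -0.007] [ 0.5028 -0.2882  0.1446] 25.8
```

```bash
python3 -m inch '[{"slide":[0.09,-0.7,0],"turn":0},{"slide":[0,-0.7,0],"turn":0},{"slide":[0,-0.7,0],"turn":0},{"slide":[0,-0.72,0],"turn":0},{"slide":[0,0,0],"turn":0},{"slide":[0,0,0],"turn":0}]'
python3 - <<'E'
from h import *
look('s13.png',370,155,110,90,6.5,1)
s=manip.sense();P=s['tool_pos'];print(s['q'].round(3))
E
```

```text
t: 26.6
tool_pos: [0.5054, -0.3732, 0.1443]
tcp_rot: [-0.001, 1.0, -0.024, -0.0]
wrist_force: [0.1, -0.3, -1.8]
opening: 0.0167
[ 0.5055 -0.3728  0.1443] -0.0471 [-0.14  0.61 -1.84] [ 0.065  0.059 -0.007] 0.0169 26.65
[ 0.5754 -0.3761  0.1383] 423.4 194.6
[ 0.6453 -0.3794  0.1383] 404.9 184.5
[ 0.6469 -0.3459  0.1383] 397.5 188.7
[ 0.6461 -0.3634  0.1383] 401.4 186.5
[-0.813  0.641  1.504  0.     0.999  0.804]
```

View pics/s13.png

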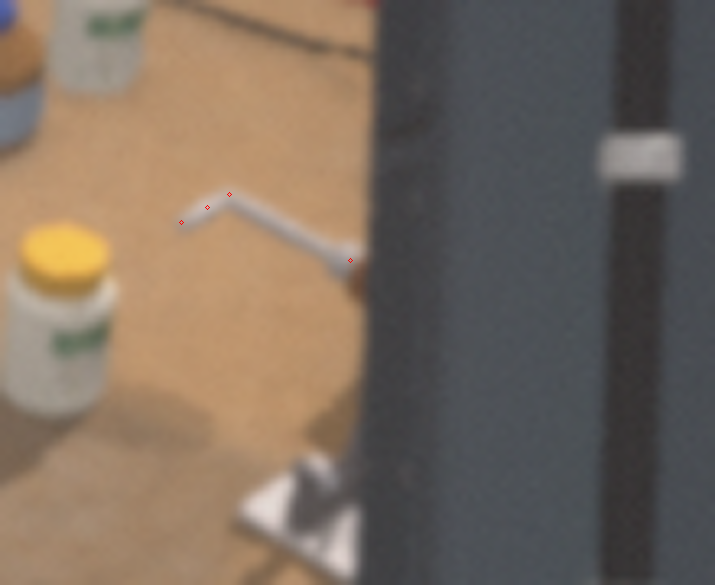

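The rod sits in the hand as predicted: elbow at (405,185), with no slip visible. I lower it into the saddles.

```bash
python3 -m inch '[{"slide":[0,0,-0.5],"turn":0},{"slide":[0,0,-0.7],"turn":0},{"slide":[0,0,-0.7],"turn":0},{"slide":[0,0,-0.5],"turn":0},{"slide":[0,0,-0.3],"turn":0},{"slide":[0,0,-0.2],"turn":0},{"slide":[0,0,-0.1],"turn":0},{"slide":[0,0,0],"turn":0},{"slide":[0,0,0],"turn":0}]'; python3 st.py;  python3 -m inch '[{"slide":[0,0,-0.1],"turn":0},{"slide":[0,0,-0.1],"turn":0},{"slide":[0,0,0],"turn":0}]'; python3 st.py
```

```text
t: 27.78
tool_pos: [0.5061, -0.374, 0.0551]
tcp_rot: [0.0, 1.0, -0.024, 0.0]
wrist_force: [0.5, 0.2, -0.7]
opening: 0.0169
F [-0.27 -0.23 -1.48] M [-0.004  0.049 -0.007] [ 0.506  -0.3738  0.0549] 27.975
t: 28.4
tool_pos: [0.5056, -0.3734, 0.0481]
tcp_rot: [-0.0, 1.0, -0.024, -0.0]
wrist_force: [0.3, 0.0, -1.6]
opening: 0.0167
F [-0.01 -0.21 -1.67] M [-0.001  0.044 -0.008] [ 0.5059 -0.3737  0.0486] 28.6
```

```bash
python3 -m inch '[{"slide":[0,0.03,-0.07],"turn":0},{"slide":[0,0,-0.07],"turn":0},{"slide":[0,0,0],"turn":0}]'; python3 st.py
```

```text
t: 29.02
tool_pos: [0.5057, -0.3726, 0.0441]
tcp_rot: [-0.0, 1.0, -0.024, -0.0]
wrist_force: [-0.1, -0.8, -1.8]
opening: 0.0166
F [-0.1  -0.04 -1.43] M [-0.003  0.028  0.022] [ 0.5059 -0.3728  0.0444] 29.225
```

```bash
python3 -m inch '[{"slide":[0,0,-0.03],"turn":0},{"slide":[0,0,0],"turn":0}]' >/dev/null; python3 st.py; python3 -m inch '[{"slide":[0,0,-0.02],"turn":0},{"slide":[0,0,0],"turn":0}]' >/dev/null; python3 st.py
```

```text
F [-0.41  0.48  1.12] M [ 0.113  0.091 -0.035] [ 0.5059 -0.3728  0.0438] 29.725
F [-1.79  1.33  5.56] M [ 0.263  0.225 -0.026] [ 0.5059 -0.3728  0.0438] 30.225
```

The rod is seated, at the same height and contact force as when I gripped it. I release and lift off.

```bash
python3 -m inch '[{"slide":[0,0,0.02],"turn":0},{"slide":[0,0,0],"turn":0},{"slide":[0,0,0],"turn":0},{"slide":[0,0,0],"turn":0},{"slide":[0,0,0],"turn":0}]' 0.2 ; python3 -m inch '[{"slide":[0,0,0.2],"turn":0},{"slide":[0,0,0.4],"turn":0},{"slide":[0,0,0.7],"turn":0},{"slide":[0,0,0.8],"turn":0},{"slide":[0,0,0.8],"turn":0},{"slide":[0,0,0.8],"turn":0},{"slide":[0,0,0.8],"turn":0},{"slide":[0,0,0.8],"turn":0},{"slide":[0,0,0.5],"turn":0},{"slide":[0,0,0],"turn":0}]'
python3 -m inch '[{"slide":[-0.6,-0.4,0],"turn":0},{"slide":[-0.9,-0.6,0],"turn":0},{"slide":[-0.9,-0.6,0],"turn":0},{"slide":[-0.9,-0.6,0],"turn":0},{"slide":[-0.9,-0.6,0],"turn":0},{"slide":[-0.9,-0.6,0],"turn":0},{"slide":[-0.9,-0.6,0],"turn":0},{"slide":[-0.9,-0.6,0],"turn":0},{"slide":[-0.9,-0.6,0],"turn":0},{"slide":[-0.9,-0.6,0],"turn":0}]'
python3 -m inch '[{"slide":[-0.9,-0.6,0],"turn":0},{"slide":[-0.9,-0.6,0],"turn":0},{"slide":[0,0,0],"turn":0}]'
python3 - <<'E'
from h import *
a=snap('scene','s14.png');b=snap('top','t14.png')
A=cv2.resize(a[200:275,380:480,::-1],None,fx=5,fy=5,interpolation=2)
B=cv2.resize(b[265:365,430:510,::-1],None,fx=3.75,fy=3.75,interpolation=2)
cv2.imwrite('pics/c14.png',np.hstack([A,B]))
s=manip.sense();print(s['t'],s['opening'],s['wrist_force'])
E
```

```text
t: 30.9
tool_pos: [0.5059, -0.3728, 0.0434]
tcp_rot: [-0.0, 1.0, -0.024, -0.0]
wrist_force: [0.4, -0.2, -0.0]
opening: 0.0511
t: 32.15
tool_pos: [0.5064, -0.3733, 0.2192]
tcp_rot: [0.001, 1.0, -0.024, 0.001]
wrist_force: [0.2, 0.3, -1.1]
opening: 0.0513
t: 33.4
tool_pos: [0.2422, -0.5467, 0.216]
tcp_rot: [-0.001, 1.0, -0.024, -0.001]
wrist_force: [0.1, 0.3, 0.9]
opening: 0.0511
t: 33.78
tool_pos: [0.1874, -0.5835, 0.2161]
tcp_rot: [-0.001, 1.0, -0.026, -0.001]
wrist_force: [0.1, 0.7, -0.6]
opening: 0.0515
33.875 0.05101324534094186 [ 0.26547287 -0.005359   -0.42852318]
```

View pics/c14.png

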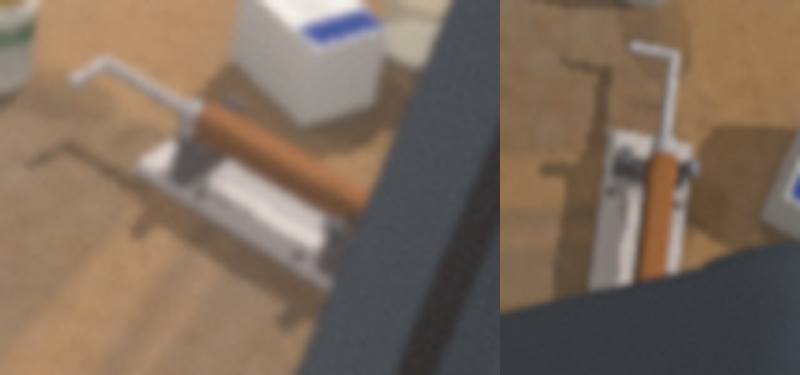

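View pics/s14.png

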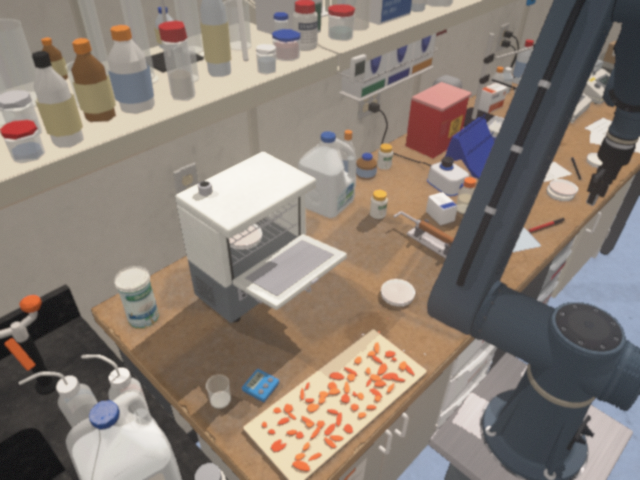

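View pics/t14.png

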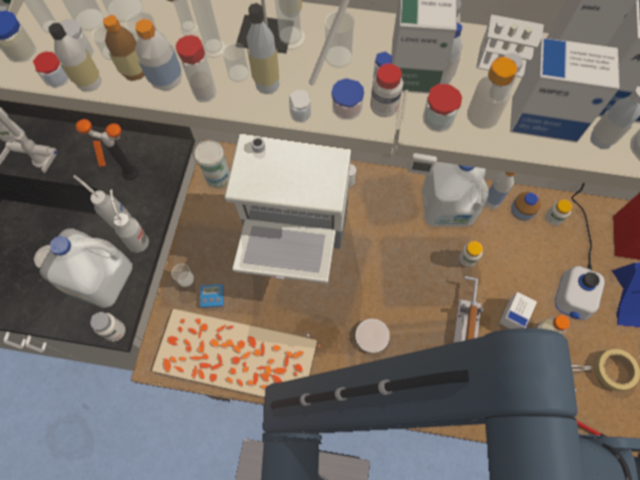

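The rod's hook end looks as it did at the start: elbow at scene (401,212), top (476,279). The hatch lies open and still at scene (293,268). The dish, beaker and timer are at their starting pixels. I hand the job in.

```bash
python3 -c "
from rig import job,manip
print(job.sign_off()); print(manip.sense()['t'])"
```

```text
the job is handed in; nothing more can be done
None
the job is handed in; nothing more can be done
```

The oven hatch is open and resting on its buffers, and the rod is back in its rest. I handed the job in at about 34 s; no verdict was reported.

**What I did**
- I took the rod from its rest and threaded the pin through the eye with almost no force.
- The catch let go at a measured pull of about 9 N. I then lowered the hatch along its arc at about 0.4 rad/s or slower, holding 2 to 3 N on the hook.
- At about 1.4 rad the vertical force dropped from 4.0 N to about 1.4 N, which is just the rod's weight. I lowered the pin about 3 mm more inside the eye and the load did not change, so the hatch was not forced onto the buffers.
- I unhooked sideways without drag and laid the rod back at the height, position and yaw where I had gripped it.

**Last checks**
- **Hatch:** it stayed where it was after unhooking and was still open in the last pictures. The buffers are hidden under it, so I know it reached them only from the drop in load.
- **Rod:** it looks level in the front saddle, with the hook end at its starting pixels. The arm hid the rear end in both last pictures, so I did not see the rear saddle. The contact force as I set it down (1 to 5.6 N) matched the 4.6 N read when I gripped it.
- **Bystanders:** the dish, beaker and timer have not moved by eye.
- **Forces:** the highest wrist force I read was under 10 N. During the lowering, my arc was up to about 1 mm off the hatch's own and put 1 to 2 N sideways on the hook. I corrected this on the way down.

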